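Open the monomer bottle's safety cap in its stand

ROBOT

A 6-joint arm with a two-finger parallel gripper is mounted at the origin on a cart in front of the work surface, level with it; the furniture and walls round the work are solid. World frame = base frame: x ahead of the robot, y to its left, z up, the work surface at z = 0. Lengths are in m, angles in rad, forces in N, time in s.
With the tool pointing down it reaches from about 0.35 to 0.775 m from the base axis. Payload 7.3 kg.
Tool frame: the origin (TCP) lies on the centre line of the jaws, within the pads' length; the fingertips stand 25 mm ahead of it and the grasp point (between the pads) lies 6 mm ahead of it; z points along the fingers, y is the line along which they close (so a half turn about z gives the same grasp; the last joint's range is limited). The gripper opens to 92 mm and grips with 3 to 60 N. Pads are 19 mm wide; open, the fingers measure 130 mm over their backs; the gripper's body (75 mm by 190 mm) begins 47 mm behind the grasp point.
Start: joints at [-1.492, 0.342, 1.524, -0, 1.275, -0.146], TCP at [0.117, -0.512, 0.252] pointing down, gripper open.
Joint ranges: [-2.53, 2.53], [-0.77, 2.02], [0.04, 2.7], [-1, 4.14], [0.28, 2.66], [-3.11, 3.11]. Speed limits (rad/s): [2.57, 2.57, 3.14, 3.14, 3.14, 3.14].

INTERFACE

Orientations are given as [roll, pitch, yaw] about the fixed x, y, z axes, in that order (R = Rz(yaw) Ry(pitch) Rx(roll)).
In Python, from cell import status, read_camera, camera_info, ticket, models gives the robot as it stands.
- The arm moves only by the tool send_rows, never from a script. Its argument "plan" is a list of rows, each an object with "offset": the shift along the tool's x, y, z in mm, a list of three; "yaw": the turn about the tool's z in rad. In form: [{"offset": [dx, dy, dz], "yaw": yaw}, ...]. A call has 1 to 20 rows; each row shifts and turns the commanded pose from where the row before left it, along the tool's axes as they then stand; what a row does not reach is not made up. A row lasts 1/10 s, in which the tool goes at most 50 mm and 8.59 degrees, less where a joint would pass 70% of its speed; a pose out of reach is approached as far as the arm can. A call is refused whole if a number of a shift passes 50 or a number of a turn 0.15, either way. A call with a gripper value outside its range is refused whole. "hand" is the closure, from 0 (fully open) to 1 (shut), set as the call begins (left out, the last holds). The fingers move at their own pace and stop on an object; "squeeze" is the grip in N (left out, the last holds). Time passes only in rows, so rows that do not move let the fingers close. It gives the time, the measured TCP pose, the force, the opening and the grip force at its end, in the units of the state.
- status.observe(): the state, without advancing time (a new reading comes with each control period).
- read_camera(name): name is "side" or "top"; returns the picture (420x560x3 uint8, red, green, blue); there is no depth.
- camera_info(name): a dict with "vfov" (degrees; the focal length in pixels is half the picture's height over the tangent of half this angle, whatever the lens; pixels are square), "cx", "cy" (the principal point, pixels), "distortion" ([k1, k2, p1, p2, k3] as OpenCV has them; the pictures are not rectified), "origin" and "attitude" of the camera in the world. Camera axes: x right, y down, z forward; pixel columns grow to the right and rows downward; lengths in m; the calibration is good to about 2 mm. A picture is of the moment at which its call begins. camera_info takes no time and is no camera call.
- ticket.hand_in(): hands the job in; it is judged then, once.
Trained networks look in the newest picture that a camera, given by its name, has taken for a name from the list of things; names that differ only in an ending like _2 or _b are one class to them, and where a whole thing is asked for, a point or a joint stands for the part that bears it (a point fixed in the world has none). Each returns a list of dicts, best first, with "conf" (0 to 1); they miss things now and then, are a little off and sometimes report something else, mostly with a low value. They report only what shows in the picture. A call takes as long as a camera call. They do not tell look-alikes from the thing itself.
- models.regions_of(camera, label): "mask" (420x560 bool, what is visible of it) and "extent" ([left, top, right, bottom] in pixels, round what is visible of it).
The state is a dict: "time": time; "qpos": joint angles; "qvel": joint speeds; "joint_efforts": joint torques, N m; "tool_pos": TCP position; "tool_rot": TCP orientation; "contact_force": force on the tool from outside, world axes, zero at the start; "torque": the same for the moment, N m; "opening": finger opening in m; "grip_force": force on a finger pad.
Only numpy, scipy, OpenCV 4.12 (cv2) and the standard library are available. Lean on these libraries where they do the work, as an engineer would, in place of code of your own. Each camera call takes 0.05 s, during which the arm holds its last target. There are 200 camera calls.

TASK

Lift the closed square amber glass bottle, gently lower it right to the bottom of the square well of its weighted steel stand so that it cannot turn, and then open its child-resistant cap: press the cap down, twist it anticlockwise seen from above until it comes free, and lift it off. The bottle is thin glass: never let it push against the stand, down or sideways, with more than about 60 N, do not force the twist, keep it upright, and leave the other things on the worktop where they are. Finish still holding the cap level, 5 to 10 cm straight above the open mouth of the bottle, which stays seated in the stand; do not put the cap down.

Things in the scene. Friction and masses are not known exactly. Their poses are not given: they have to be found in the camera images.
- bottle: Square amber glass bottle, 0.22 to 0.36 kg, loose, upright on the worktop. Body 46x46 mm, 72 mm high; round shoulder up to 81 mm; round neck with bayonet lugs under the cap, mouth at 108 mm. 117.5 mm tall with the cap on. Origin: centre of the underside; z up, x and y normal to its flat sides (it fits the stand in any of its four quarter turns).
- cap: White ribbed round push-and-turn cap, 39 mm across, 24.5 mm tall, 34 g, locked on the bottle at the start; the bottle can be carried by it. Origin: centre of the lower edge of its skirt, when closed 93 mm above the bottle's underside; z up, x when closed along the bottle's x (to 2 degrees). Inside are three lugs, locked in notches under the neck's lugs until pressed down.
- cap_top (a point): Centre of the cap's top face, 24.5 mm above its lower edge. Pressed down 3.5 mm or more and kept down, the cap turns anticlockwise seen from above; after 36 to 90 degrees (best 63, end stop at about 92) its lugs stand in the gaps and it lifts straight off. Not pressed, it turns only 2 degrees; clockwise is blocked.
- liner (a joint): Sprung liner disc inside the cap that holds the lock shut: how far the cap is pressed down, 0 closed, +0.0035 m unlocks, +0.0055 m bottoms, -0.003 m once the cap is off. About 5 N at 0, 10.5 N at 0.0035, 13.5 N at 0.0055 (1.5 N per mm).
- stand: Weighted steel bottle stand, immovable: base plate 90x90 mm, 7 mm high, with a square collar on it, 60 mm outside, its rubber-floored open well 50x50 mm (2 mm play on each side of the bottle), upright walls to 34 mm and flared guiding lips to 41 mm above the worktop. Origin: centre of the underside, on the worktop; z up, x and y normal to the well's sides.
- stand_well (a point): Centre of the well's floor, 8 mm above the worktop; axes as the stand. The bottle's underside belongs here.
- bottle_mouth (a point): Centre of the bottle's mouth, on its axis, 108 mm above its underside.
- cast_upper: Bystander: cream plaster study cast of an upper jaw, 65x62x28 mm, loose on the worktop; leave it. Origin: centre of the underside.
- cast_lower: Bystander: tan plaster study cast of a lower jaw, 58x64x28 mm, loose on the worktop; leave it. Origin: centre of the underside.
- dappen_dish: Bystander: small octagonal glass dappen dish, 31x31x26 mm, loose on the worktop; leave it. Origin: centre of the underside.
- drop_bottle: Bystander: small round dropper bottle with a pointed cap, 26 mm across, height 68 mm, loose on the worktop; leave it. Origin: centre of the underside.
- mixing_bowl: Bystander: rubber mixing bowl, 121 mm across, height 67 mm, loose on the worktop; leave it. Origin: centre of the underside.
- spatula: Bystander: mixing spatula lying flat along y, 26x210x10 mm, loose on the worktop; leave it. Origin: centre of the underside.
- gauze_pack: Bystander: carton of gauze squares, 94x62x36 mm, loose on the worktop; leave it. Origin: centre of the underside.
- impression_tray: Bystander: perforated steel impression tray lying flat, 85x79x18 mm, loose on the worktop; leave it. Origin: centre of the underside.
Mind the look-alikes: they are no part of the job. Leave any black, pink or turquoise look-alike of the cap alone.

How it is judged:
On the way, in this order (a step that is already met when the one before it is completed fails the run):
1. the closed bottle stands seated in the stand, its cap still locked on (horizontal distance between bottle and stand_well below 0.006 m and z of bottle in the frame of stand_well below 0.003 m and angle between bottle's own z axis and vertical below 0.1 rad and z of cap in the frame of bottle below 0.096 m), for 0.2 s.
2. the cap is free and lifted off the neck of the seated bottle (horizontal distance between bottle and stand_well below 0.006 m and z of bottle in the frame of stand_well below 0.003 m and angle between bottle's own z axis and vertical below 0.1 rad and z of cap in the frame of bottle above 0.106 m), for 0.1 s.
At the end, for the whole second after the job is handed in: Bottle at rest on the well floor (within 3 mm; axis within 6 mm of the centre; tilt under 0.1 rad). Fingers hold the cap still, its lower edge 35 to 130 mm above the mouth, within 30 mm of straight above, tilt under 0.3 rad, off the bottle (horizontal distance between bottle and stand_well below 0.006 m and z of bottle in the frame of stand_well below 0.003 m and angle between bottle's own z axis and vertical below 0.1 rad and z of cap in the frame of bottle_mouth between 0.035 and 0.13 m and horizontal distance between cap and bottle_mouth below 0.03 m and angle between cap's own z axis and vertical below 0.3 rad and linear speed of each of cap, bottle below 0.03 m/s and contact force between the fingers and cap above 1 N and contact force between cap and bottle below 0.1 N); the arm keeps its last pose, push and grip.
It fails at once if the glass bottle pushes against the stand with more than 60 N, floor and walls together (contact force between bottle and stand above 60 N).
It fails at once if the bottle is let fall into the stand instead of being lowered (linear speed of bottle above 0.4 m/s and horizontal distance between bottle and stand_well below 0.04 m and contact force between the fingers and cap below 0.5 N and contact force between the fingers and bottle below 0.5 N).
It fails at once if the bottle tips by more than 0.4 rad (angle between bottle's own z axis and vertical above 0.4 rad).
It fails at once if a bystander is moved more than 30 mm (distance of any of cast_upper, cast_lower, dappen_dish, drop_bottle, mixing_bowl, spatula, gauze_pack, impression_tray from where it was at the start of the episode above 0.03 m).
It also fails if it takes over 58 s, if anything falls off the work surface, if the arm or the gripper's body presses on something with over 40 N, if the wrist force passes 120 N, or if a joint passes its speed limit or range.

## Working session

There is one attempt and no reset: what is moved stays moved. The work goes in short steps, Python scripts to look and compute and a tool call to move; the robot and the scene stay as the last step left them, time stands still between calls to the robot, and variables do not carry over. Pictures are saved under pics/ and viewed, at most 10 in all, crops included, and the job is handed in when it is done.

Besides the shell and the picture viewer there is one more tool, called as name([rows], argument=value, ...), one row to a line, values as JSON. send_rows: Moves the arm, as the interface text tells. Its arguments: {"type":"object","properties":{"plan":{"type":"array"},"hand":{"type":"number"},"squeeze":{"type":"number"}},"required":["plan"]}

```bash
mkdir -p pics; cat > h.py <<'E'
from cell import status, read_camera, camera_info, ticket, models
import numpy as np, cv2
from scipy.spatial.transform import Rotation as Ro
def cal(n):
    c=camera_info(n); f=210/np.tan(np.radians(c['vfov'])/2)
    K=np.array([[f,0,c['cx']],[0,f,c['cy']],[0,0,1]]); 
    a=np.array(c['attitude'],float); R=a if a.shape==(3,3) else Ro.from_euler('xyz',a).as_matrix()
    return K,np.array(c['distortion'],float),np.array(c['origin'],float),R
def ray(n,uv):
    K,d,o,R=cal(n); p=cv2.undistortPoints(np.array(uv,float).reshape(-1,1,2),K,d).reshape(-1,2)
    return o,np.c_[p,np.ones(len(p))]@R.T
def atz(n,uv,z):
    o,r=ray(n,uv); return o+r*((z-o[2])/r[:,2])[:,None]
def proj(n,P):
    K,d,o,R=cal(n); Pc=(np.array(P,float).reshape(-1,3)-o)@R
    return cv2.projectPoints(Pc,np.zeros(3),np.zeros(3),K,d)[0].reshape(-1,2)
E
python3 - <<'E'
from h import *
for n in('top','side'):
    print(n,camera_info(n)); cv2.imwrite(f'pics/{n}0.png',read_camera(n)[:,:,::-1])
    for l in('bottle','cap','stand'):
        for r in models.regions_of(n,l): 
            if r['conf']>.2: print(l,round(r['conf'],2),r['extent'],r['mask'].sum())
print(status.observe())
E
```

```text
top {'vfov': 51.06993189240998, 'cx': 271.33664499815916, 'cy': 212.65611347362773, 'distortion': array([-0.04538309,  0.        ,  0.        ,  0.        ,  0.        ]), 'origin': array([ 0.3816862 , -0.01516973,  1.23028294]), 'attitude': array([-3.0551775 ,  0.0036004 , -1.58156278])}
cap 0.72 [327.3, 217.2, 344.4, 231.9] 179
cap 0.67 [298.1, 225.9, 314.4, 242.9] 169
cap 0.63 [305.0, 186.2, 323.7, 203.0] 205
stand 0.85 [195.8, 192.7, 237.0, 234.2] 985
side {'vfov': 56.30565904270763, 'cx': 286.3954757949908, 'cy': 201.0621575879908, 'distortion': array([-0.10866321,  0.        ,  0.        ,  0.        ,  0.        ]), 'origin': array([0.13890549, 0.82048903, 0.46812928]), 'attitude': array([-1.96215628, -0.0152925 , -2.73102158])}
bottle 0.7 [286.2, 186.1, 298.6, 220.0] 485
cap 0.7 [316.8, 214.3, 330.6, 227.2] 175
cap 0.68 [316.5, 200.8, 329.1, 214.9] 136
cap 0.53 [285.1, 176.2, 298.5, 187.6] 171
cap 0.36 [302.8, 196.2, 305.4, 207.9] 40
stand 0.72 [236.4, 239.2, 278.7, 271.7] 1107
{'time': 0.4, 'qpos': array([-1.49198936e+00,  3.42108720e-01,  1.52422294e+00, -2.20284790e-07,
        1.27539448e+00, -1.45997240e-01]), 'qvel': array([-0.00068237, -0.00049127, -0.00104222,  0.00027742, -0.00098953,
       -0.00243771]), 'joint_efforts': array([-1.44654776e-03, -4.30716670e+01, -2.44193745e+01,  7.16818124e-02,
        5.02496143e-02, -5.40383576e-05]), 'tool_pos': array([ 0.11705105, -0.51175114,  0.25164106]), 'tool_rot': array([-3.14146055e+00, -1.92118876e-05,  2.24804266e-01]), 'contact_force': array([ 0.18546091, -0.11093515, -0.39147253]), 'torque': array([0.03496657, 0.00832471, 0.00321752]), 'grip_force': 0.0, 'opening': 0.09201251320887742}
```

View pics/top0.png

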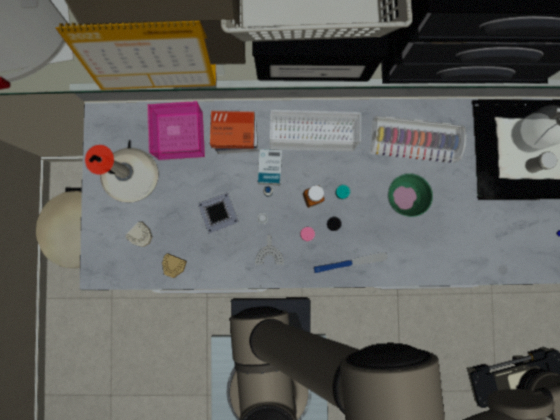

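View pics/side0.png

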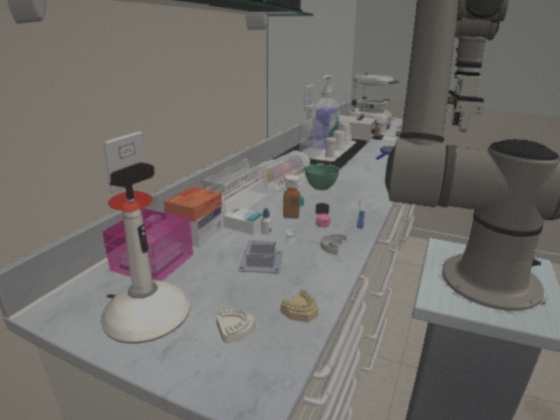

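The top view shows the white-capped amber bottle near (315,195), the stand near (217,212), and black, pink and turquoise look-alikes at (334,224), (308,234) and (343,191). Next I zoom in to get positions and yaws.

```bash
python3 - <<'E'
from h import *
t=cv2.imread('pics/top0.png'); s=cv2.imread('pics/side0.png')
a=cv2.resize(t[160:260,185:365],None,fx=4.4,fy=4.4,interpolation=cv2.INTER_CUBIC)
cv2.imwrite('pics/topz.png',a)
b=cv2.resize(s[170:285,225:345],None,fx=5,fy=5,interpolation=cv2.INTER_CUBIC)
cv2.imwrite('pics/sidez.png',b)
# white cap in top: blob
hsv=cv2.cvtColor(t,cv2.COLOR_BGR2HSV)
sub=(t.min(2)>165)&(hsv[:,:,1]<45); m=np.zeros_like(sub); m[180:206,300:328]=sub[180:206,300:328]
ys,xs=np.nonzero(m); print(len(xs),xs.mean(),ys.mean(),xs.min(),xs.max(),ys.min(),ys.max())
print('cap top',atz('top',[[xs.mean(),ys.mean()]],.1175))
m=np.zeros_like(sub); S=(s.min(2)>150); m[172:190,282:302]=S[172:190,282:302]; ys,xs=np.nonzero(m); print('side cap',xs.mean(),ys.mean(),len(xs))
# triangulated centre: cap centre z~.105
print(atz('side',[[xs.mean(),ys.mean()]],.107))
r=[r for r in models.regions_of('top','stand')][:1]
print('stand',atz('top',[[216.4,213.4]],.02))
E
```

```text
142 315.8169014084507 192.54929577464787 309 322 186 199
cap top [[ 0.52836124 -0.12624329  0.1175    ]]
side cap 292.7959183673469 176.55102040816325 49
[[ 0.53976294 -0.15986075  0.107     ]]
stand [[0.48619378 0.14004863 0.02      ]]
```

View pics/topz.png

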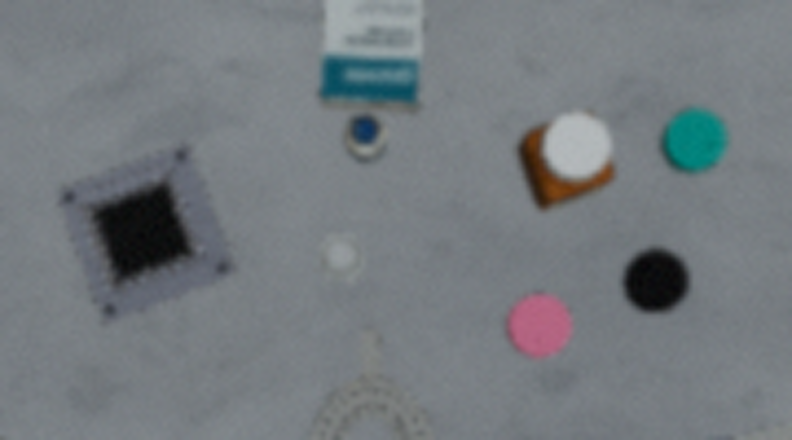

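View pics/sidez.png

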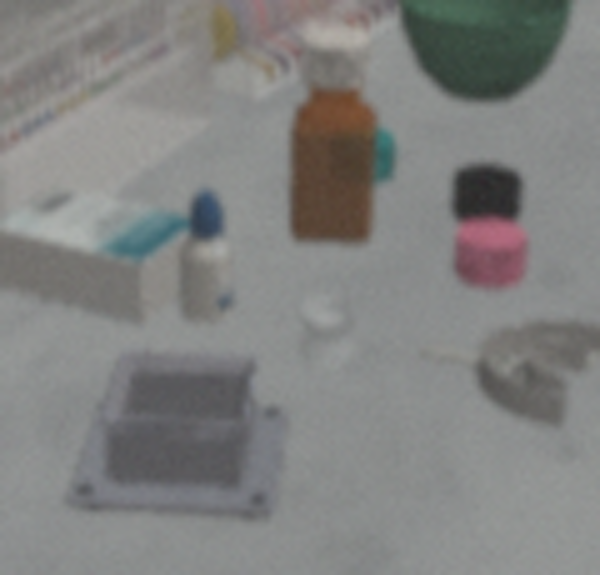

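```bash
cat >> h.py <<'E'
from scipy.optimize import minimize
def rect(x,y,w,a,z):
    c,s=np.cos(a),np.sin(a); h=w/2
    return [[x+c*p-s*q,y+s*p+c*q,z] for p,q in((h,h),(-h,h),(-h,-h),(h,-h))]
def circ(x,y,r,z): return [[x+r*np.cos(t),y+r*np.sin(t),z] for t in np.linspace(0,6.28,40)]
def render(n,groups,box,k=6):
    x0,y0,x1,y1=box; m=np.zeros(((y1-y0)*k,(x1-x0)*k),np.uint8)
    for g in groups:
        h=cv2.convexHull(proj(n,g).astype(np.float32)).reshape(-1,2)
        p=((h+.5-[x0,y0])*k-.5)*16
        cv2.fillConvexPoly(m,np.round(p).astype(np.int32),255,cv2.LINE_AA,4)
    return cv2.GaussianBlur(cv2.resize(m,(x1-x0,y1-y0),interpolation=cv2.INTER_AREA)/255.,(0,0),.7)
def gbottle(x,y,a,z=0):
    return [rect(x,y,.045,a,z)+rect(x,y,.045,a,z+.072),circ(x,y,.0185,z+.093)+circ(x,y,.0195,z+.1175)]
def gstand(x,y,a): return [rect(x,y,.09,a,0)+rect(x,y,.09,a,.007)]
def fit(masks,groups,p0,sc):
    def f(d):
        p=np.array(p0)+d*sc
        return sum(np.abs(render(n,groups(*p),b)-m).sum()/m.sum() for n,m,b in masks)
    best=None
    for da in np.linspace(-.5,.5,3):
        s=np.vstack([[0,0,da]]+[np.array([0,0,da])+e for e in np.eye(3)])
        r=minimize(f,s[0],method='Nelder-Mead',options=dict(initial_simplex=s,xatol=.01,fatol=1e-4))
        if best is None or r.fun<best.fun: best=r
    return np.array(p0)+best.x*sc,best.fun
E
python3 - <<'E'
from h import *
def seg(img,box,thr):   # mahalanobis-free: distance from local background median, soft
    x0,y0,x1,y1=box; c=cv2.cvtColor(cv2.GaussianBlur(img,(0,0),.7),cv2.COLOR_BGR2LAB)[y0:y1,x0:x1].astype(float)
    return c
t=cv2.imread('pics/top0.png'); s=cv2.imread('pics/side0.png')
# bottle
def bm(img,box):
    c=seg(img,box,0); bg=np.median(c.reshape(-1,3),0); d=np.abs(c-bg); return np.clip(np.maximum(d[...,2]/20,d[...,0]/45),0,1)
bt=(298,180,330,212)
ms=[('top',bm(t,bt),bt)]
print('bottle top',fit(ms,gbottle,[.518,-.122,.3],np.array([.01,.01,.4])))
bs=(281,184,300,222); c=seg(s,bs,0); ams=np.clip((c[...,2]-140)/20,0,1)
print('side b',[np.nonzero(ams>.5)[i].mean() for i in(1,0)])
for r in models.regions_of('side','bottle')[:1]:
    mm=r['mask'].astype(float); print(r['extent'])
import itertools
for n in('top','side'):
    r=[q for q in models.regions_of(n,'stand')]
    if not r: read_camera(n); r=models.regions_of(n,'stand')
    m=r[0]['mask'].astype(np.uint8); ys,xs=np.nonzero(m)
    hull=cv2.convexHull(np.c_[xs,ys].astype(np.int32)); M=np.zeros_like(m); cv2.fillConvexPoly(M,hull,1)
    b=(xs.min()-4,ys.min()-4,xs.max()+5,ys.max()+5)
    MM=cv2.GaussianBlur(M[b[1]:b[3],b[0]:b[2]].astype(float),(0,0),.7)
    # whole-stand hull, convex approx
    def g(x,y,a): return [rect(x,y,.09,a,0)+rect(x,y,.09,a,.007),rect(x,y,.06,a,.007)+rect(x,y,.06,a,.041)]
    def g2(x,y,a): return [sum(g(x,y,a),[])]
    print('stand',n,fit([(n,MM,b)],g2,[.486,.14,.3],np.array([.01,.01,.4])))
# manual bolts / rim in top
bo=np.array([[68,197],[183,155],[224,268],[110,311]]); uv=np.array([185,160])+(bo+.5)/4.4-.5
P=atz('top',uv,.007); print(P.mean(0),P)
we=np.array([[95,210],[168,184],[190,250],[118,282]]); P=atz('top',np.array([185,160])+(we+.5)/4.4-.5,.03); print(P.mean(0))
E
```

```text
bottle top (array([ 0.5280773 , -0.1252189 ,  0.33782004]), np.float64(0.18868908166901355))
side b [np.float64(14.666666666666666), np.float64(8.666666666666666)]
[286.2, 186.1, 298.6, 220.0]
stand top (array([0.48980763, 0.13841168, 0.33916106]), np.float64(0.044617095443648176))
stand side (array([0.49397023, 0.13185487, 0.36503789]), np.float64(0.08646758223086919))
[0.48987077 0.13767772 0.007     ] [[0.51317971 0.18758821 0.007     ]
 [0.53927364 0.11417379 0.007     ]
 [0.46677563 0.08826891 0.007     ]
 [0.4402541  0.16067998 0.007     ]]
[0.48857906 0.13696886 0.03      ]
```

send_rows([
  {"offset":[24.3,-14.2,2]},
  {"offset":[24.3,-14.2,2]},
  {"offset":[24.3,-14.2,2]},
  {"offset":[24.3,-14.2,2]},
  {"offset":[24.3,-14.2,2]},
  {"offset":[24.3,-14.2,2]},
  {"offset":[24.3,-14.2,2]},
  {"offset":[24.3,-14.2,2]},
  {"offset":[24.3,-14.2,2]},
  {"offset":[24.3,-14.2,2]},
  {"offset":[24.3,-14.2,2]},
  {"offset":[24.3,-14.2,2]},
  {"offset":[24.3,-14.2,2]},
  {"offset":[24.3,-14.2,2]},
  {"offset":[24.3,-14.2,2]},
  {"offset":[24.3,-14.2,2]},
  {"offset":[24.3,-14.2,2]},
  {"offset":[24.3,-14.2,2]},
  {"offset":[24.3,-14.2,2]},
  {"offset":[0,0,0]},
], hand=0)

```text
schema error: expected keys offset, yaw
```

send_rows([
  {"offset":[24.3,-14.2,2],"yaw":0},
  {"offset":[24.3,-14.2,2],"yaw":0},
  {"offset":[24.3,-14.2,2],"yaw":0},
  {"offset":[24.3,-14.2,2],"yaw":0},
  {"offset":[24.3,-14.2,2],"yaw":0},
  {"offset":[24.3,-14.2,2],"yaw":0},
  {"offset":[24.3,-14.2,2],"yaw":0},
  {"offset":[24.3,-14.2,2],"yaw":0},
  {"offset":[24.3,-14.2,2],"yaw":0},
  {"offset":[24.3,-14.2,2],"yaw":0},
  {"offset":[24.3,-14.2,2],"yaw":0},
  {"offset":[24.3,-14.2,2],"yaw":0},
  {"offset":[24.3,-14.2,2],"yaw":0},
  {"offset":[24.3,-14.2,2],"yaw":0},
  {"offset":[24.3,-14.2,2],"yaw":0},
  {"offset":[24.3,-14.2,2],"yaw":0},
  {"offset":[24.3,-14.2,2],"yaw":0},
  {"offset":[24.3,-14.2,2],"yaw":0},
  {"offset":[24.3,-14.2,2],"yaw":0},
  {"offset":[0,0,0],"yaw":0},
], hand=0)

```text
time: 2.6
tool_pos: [0.5087, -0.1438, 0.2134]
tool_rot: [-3.141, -0.001, 0.228]
contact_force: [-1.2, 0.1, 0.2]
opening: 0.0921
grip_force: 0.0
```

send_rows([
  {"offset":[11.4,-6.8,15],"yaw":0},
  {"offset":[11.5,-6.7,15],"yaw":0},
  {"offset":[0,0,15],"yaw":0},
  {"offset":[0,0,15],"yaw":0},
  {"offset":[0,0,15],"yaw":0},
  {"offset":[0,0,12],"yaw":0},
  {"offset":[0,0,10],"yaw":0},
  {"offset":[0,0,5],"yaw":0},
  {"offset":[0,0,0],"yaw":0},
  {"offset":[0,0,0],"yaw":0},
], hand=0)

```text
time: 3.6
tool_pos: [0.5266, -0.1277, 0.112]
tool_rot: [3.141, -0.001, 0.225]
contact_force: [0.6, 0.4, 0.8]
opening: 0.0919
grip_force: 0.0
```

```bash
python3 - <<'E'
from h import *
print(status.observe()['tool_pos'],status.observe()['qpos'])
a,b=read_camera('side')[:,:,::-1],read_camera('top')[:,:,::-1]
cv2.imwrite('pics/g1.png',np.hstack([cv2.resize(i,None,fx=4,fy=4,interpolation=cv2.INTER_CUBIC) for i in(a[130:230,245:345],b[150:250,265:365])]))
E
```

```text
[ 0.52657976 -0.12772213  0.11201474] [-3.79385207e-01  5.22377500e-01  1.66166099e+00 -9.01673826e-05
  9.56860009e-01  9.66770415e-01]
```

View pics/g1.png

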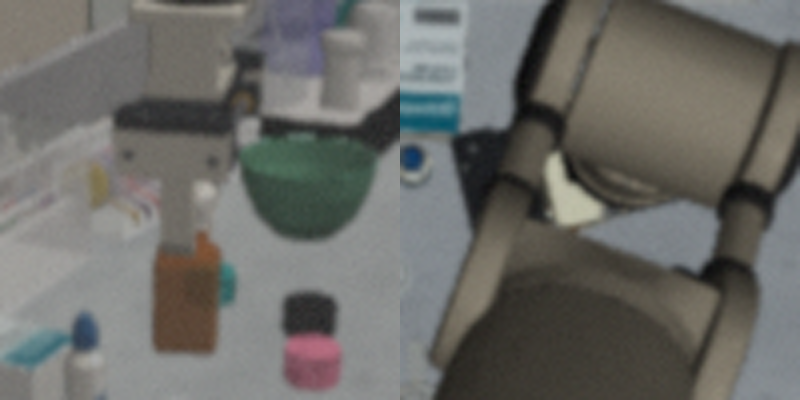

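The side half shows the near finger just left of the cap centre (178 against about 188), which is what the viewing angle should give, so the cap is between the jaws. I'll close lightly to centre it.

send_rows([
  {"offset":[0,0,0],"yaw":0},
  {"offset":[0,0,0],"yaw":0},
  {"offset":[0,0,0],"yaw":0},
  {"offset":[0,0,0],"yaw":0},
  {"offset":[0,0,0],"yaw":0},
  {"offset":[0,0,0],"yaw":0},
  {"offset":[0,0,0],"yaw":0},
  {"offset":[0,0,0],"yaw":0},
  {"offset":[0,0,0],"yaw":0},
  {"offset":[0,0,0],"yaw":0},
], hand=1, squeeze=5)

```text
time: 4.7
tool_pos: [0.5263, -0.1277, 0.1117]
tool_rot: [3.141, 0.0, 0.225]
contact_force: [1.5, 0.1, -1.2]
opening: 0.039
grip_force: 5.0
```

Closed at 39.0 mm, the cap's width. Next: open, turn 90° and close across the other axis to centre that too.

send_rows([
  {"offset":[0,0,0],"yaw":0},
  {"offset":[0,0,0],"yaw":0},
  {"offset":[0,0,0],"yaw":0},
  {"offset":[0,0,0],"yaw":-0.13},
  {"offset":[0,0,0],"yaw":-0.13},
  {"offset":[0,0,0],"yaw":-0.13},
  {"offset":[0,0,0],"yaw":-0.13},
  {"offset":[0,0,0],"yaw":-0.13},
  {"offset":[0,0,0],"yaw":-0.13},
  {"offset":[0,0,0],"yaw":-0.13},
  {"offset":[0,0,0],"yaw":-0.13},
  {"offset":[0,0,0],"yaw":-0.13},
  {"offset":[0,0,0],"yaw":-0.13},
  {"offset":[0,0,0],"yaw":-0.13},
  {"offset":[0,0,0],"yaw":-0.13},
  {"offset":[0,0,0],"yaw":0},
], hand=0)

```text
time: 6.3
tool_pos: [0.5263, -0.1276, 0.1117]
tool_rot: [-3.142, 0.0, 1.786]
contact_force: [-0.9, 0.2, -0.2]
opening: 0.092
grip_force: 0.0
```

send_rows([
  {"offset":[0,0,0],"yaw":0},
  {"offset":[0,0,0],"yaw":0},
  {"offset":[0,0,0],"yaw":0},
  {"offset":[0,0,0],"yaw":0},
  {"offset":[0,0,0],"yaw":0},
  {"offset":[0,0,0],"yaw":0},
  {"offset":[0,0,0],"yaw":0},
  {"offset":[0,0,0],"yaw":0},
  {"offset":[0,0,0],"yaw":0},
  {"offset":[0,0,0],"yaw":0},
  {"offset":[0,0,0],"yaw":0},
], hand=1, squeeze=50)

```text
time: 7.4
tool_pos: [0.5264, -0.1277, 0.1117]
tool_rot: [3.141, 0.0, 1.785]
contact_force: [1.4, 0.2, -0.4]
opening: 0.0383
grip_force: 50.0
```

send_rows([
  {"offset":[0,0,-10],"yaw":0},
  {"offset":[0,0,-20],"yaw":0},
  {"offset":[0,0,-25],"yaw":0},
  {"offset":[0,0,-25],"yaw":0},
  {"offset":[10,0.8,0],"yaw":0},
  {"offset":[19,1.5,0],"yaw":0},
  {"offset":[19,1.5,0],"yaw":0},
  {"offset":[19,1.5,0],"yaw":0},
  {"offset":[19,1.5,0],"yaw":0},
  {"offset":[19,1.5,0],"yaw":0},
  {"offset":[19,1.5,0],"yaw":0},
  {"offset":[19,1.5,0],"yaw":0},
  {"offset":[19,1.5,0],"yaw":0},
  {"offset":[19,1.5,0],"yaw":0},
  {"offset":[19,1.5,0],"yaw":0},
  {"offset":[19,1.5,0],"yaw":0},
  {"offset":[19,1.5,0],"yaw":0},
  {"offset":[19,1.5,0],"yaw":0},
  {"offset":[10,0.7,0],"yaw":0},
  {"offset":[0,0,0],"yaw":0},
])

```text
time: 9.4
tool_pos: [0.4892, 0.1389, 0.1909]
tool_rot: [-3.14, -0.0, 1.787]
contact_force: [-0.2, 0.1, -2.6]
opening: 0.0384
grip_force: 50.0
```

```bash
python3 - <<'E'
from h import *
o=status.observe();print(o['tool_pos'],o['contact_force'],o['opening'])
a,b=read_camera('side')[:,:,::-1],read_camera('top')[:,:,::-1]
cv2.imwrite('pics/s1.png',a);cv2.imwrite('pics/t1.png',b)
cv2.imwrite('pics/g2.png',np.hstack([cv2.resize(i,None,fx=4,fy=4,interpolation=cv2.INTER_CUBIC) for i in(a[175:285,210:310],b[165:275,165:265])]))
E
```

```text
[0.48918625 0.13887492 0.19094457] [-0.18563646  0.14160765 -2.57208631] 0.03841057726194728
```

View pics/g2.png

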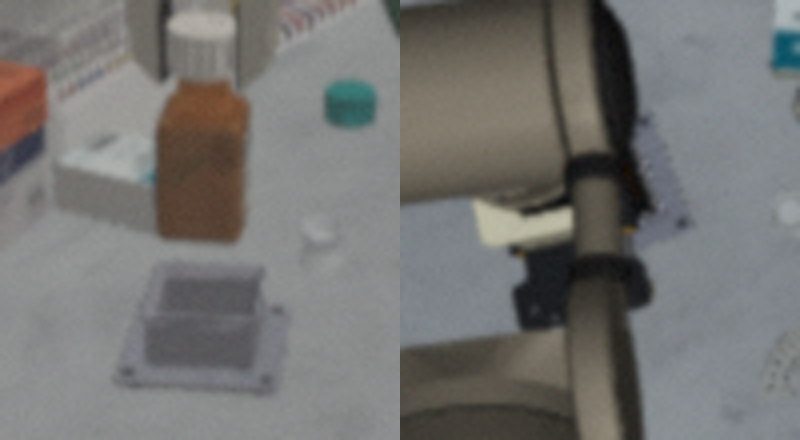

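```bash
python3 - <<'E'
from h import *
from scipy.optimize import least_squares
s=cv2.imread('pics/s1.png'); tcp=status.observe()['tool_pos']; z=tcp[2]-.1117
b=(244,197,277,240); c=cv2.cvtColor(s,cv2.COLOR_BGR2LAB)[b[1]:b[3],b[0]:b[2]].astype(float)
m=np.clip((c[...,2]-136)/14,0,1)
g=lambda x,y,a:[rect(x,y,.0455,a,z)+rect(x,y,.0455,a,z+.070)+circ(x,y,.018,z+.079)]
print('z',z,'bottle side',fit([('side',m,b)],g,[tcp[0],tcp[1],.34],np.array([.005,.005,.3])))
uv=lambda p:np.array([210,175])+(np.array(p)+.5)/4-.5
bo=uv([[125,375],[268,382],[278,312]]); co=uv([[116,383],[277,394],[290,309]])
def model(p,hb):
    q=np.array(rect(p[0],p[1],2*hb,p[2],.007)); return proj('side',q)
P=model([.49,.138,.34],.0385);print(P); print(bo); print(co)
def res(p):
    A=model(p,.0385); i=[np.argmin(np.linalg.norm(A-x,axis=1)) for x in bo]
    B=model(p,.045); j=[np.argmin(np.linalg.norm(B-x,axis=1)) for x in co]
    return np.r_[(A[i]-bo).ravel(),(B[j]-co).ravel()]
r=least_squares(res,[.49,.138,.34]); print('stand side',r.x,r.fun.round(2))
E
```

```text
z 0.07954019777204674 bottle side (array([0.55852511, 0.00141041, 0.4486844 ]), np.float64(0.5689429833545888))
[[241.53104675 268.30729271]
 [276.74451879 270.21119348]
 [279.79759567 252.46968711]
 [247.2202019  250.82561601]]
[[240.875 268.375]
 [276.625 270.125]
 [279.125 252.625]]
[[238.625 270.375]
 [278.875 273.125]
 [282.125 251.875]]
stand side [0.49003108 0.13997715 0.34826538] [ 0.31  0.46 -0.12  0.46  0.19  0.15 -0.91 -0.08  0.4  -0.76  0.16 -0.36]
```

```bash
python3 - <<'E'
from h import *
s=cv2.imread('pics/s1.png'); tcp=status.observe()['tool_pos']; z=tcp[2]-.1117
b=(244,197,277,240); c=cv2.cvtColor(cv2.GaussianBlur(s,(0,0),.6),cv2.COLOR_BGR2LAB)[b[1]:b[3],b[0]:b[2]].astype(float)
bb=c[...,2]; print(np.percentile(bb,[5,25,50,75,95]))
m=np.clip((bb-134)/10,0,1)
g=lambda x,y,a:[rect(x,y,.0455,a,z)+rect(x,y,.0455,a,z+.070)+circ(x,y,.018,z+.079)]
R=render('side',g(tcp[0],tcp[1],.34),b)
for i in range(0,43,2): print(''.join('%d'%min(9,v*9.9) for v in m[i]),''.join('%d'%min(9,v*9.9) for v in R[i]))
for p in [.34]: print(proj('side',rect(tcp[0],tcp[1],.046,p,z)))
E
```

```text
[128. 129. 139. 141. 149.]
000000000059999999999996000000000 000000015899999999999999997531000
000000002899999999999999973000000 000000148999999999999999999973000
000000038999999999999999999700000 000000389999999999999999999983000
000000189999999999999999999600000 000002799999999999999999999983000
000000699999999999999999999500000 000016999999999999999999999983000
000001688889898999999999998200000 000027999999999999999999999983000
000000556676656666655556783000000 000027999999999999999999999983000
000000466676656667644445651000000 000027999999999999999999999983000
000000564555554555433444550000000 000027999999999999999999999983000
000000455544553344443244451000000 000017999999999999999999999983000
000000344543445445545555662000000 000016999999999999999999999983000
000000343433555566556667773000000 000016999999999999999999999983000
000000555455556565655567862000000 000016999999999999999999999983000
000001454556556555556566662000000 000016999999999999999999999983000
000000455565566655555566752000000 000015999999999999999999999983000
000000455556466555555656662000000 000015899999999999999999999983000
000000455665665555555555651000000 000015899999999999999999999961000
000000345555556555445555641000000 000014899999999999999999999840000
000000023344555454445566520000000 000014899999999999999999999710000
000000000000000000000000000000000 000003788888899999999999998400000
000000000000000000000000000000000 000000000111111111112222332100000
000000000000000000000000000000000 000000000000000000000000000000000
[[249.09180569 235.70355769]
 [270.51466918 236.73016124]
 [272.72867111 227.20373408]
 [252.31930055 226.26437501]]
```

```bash
python3 - <<'E'
from h import *
s=cv2.imread('pics/s1.png'); t=cv2.imread('pics/t1.png'); tcp=status.observe()['tool_pos']; z=tcp[2]-.1117
b=(244,197,277,240); c=cv2.cvtColor(cv2.GaussianBlur(s,(0,0),.5),cv2.COLOR_BGR2LAB)[b[1]:b[3],b[0]:b[2]].astype(float)
m=np.clip((c[...,2]-130)/5,0,1)
def g(x,y,a):
    P=[]
    for zz,w in((.001,.045),(.003,.046),(.069,.046),(.072,.044)):   # rounded vertical edges r=5
        for q in np.array(rect(x,y,w-.010,a,z+zz)): P+=circ(q[0],q[1],.005,z+zz)
    return [P+circ(x,y,.018,z+.079)]
for a in(.2,.3,.4,.5,.6):
    f=lambda d:np.abs(render('side',g(tcp[0]+d[0]*.01,tcp[1]+d[1]*.01,a),b)-m).sum()/m.sum()
    r=minimize(f,[0,0],method='Nelder-Mead',options=dict(initial_simplex=[[0,0],[.5,0],[0,.5]],xatol=.02,fatol=1e-4)); print(a,r.x*10,r.fun)
h=cv2.cvtColor(t,cv2.COLOR_BGR2LAB).astype(float)
ys,xs=np.nonzero((h[...,2]>142)&(h[...,1]>133)); k=(xs>180)&(xs<245)&(ys>190)&(ys<250); print(np.c_[xs,ys][k].tolist())
for zz in(0,.072): print(proj('top',rect(tcp[0],tcp[1],.046,.34,z+zz)).round(1).tolist())
E
```

```text
0.2 [ 2.85068512 -4.00310516] 0.1218579989341953
0.3 [ 3.06107521 -3.48493099] 0.07916616477433068
0.4 [ 3.62922668 -3.48674774] 0.060883986118207827
0.5 [ 4.77722734 -2.84165651] 0.07879709885210841
0.6 [ 4.79499817 -3.29734802] 0.09343346986462264
[]
[[203.4, 204.9], [209.1, 221.3], [225.6, 215.3], [219.8, 199.0]]
[[198.8, 201.9], [204.9, 219.3], [222.5, 212.9], [216.3, 195.6]]
```

send_rows([
  {"offset":[0,0,10],"yaw":0.015},
  {"offset":[0,0,10],"yaw":0.015},
  {"offset":[0,0,8],"yaw":0},
  {"offset":[0,0,6],"yaw":0},
  {"offset":[0,0,3],"yaw":0},
  {"offset":[0,0,2],"yaw":0},
  {"offset":[0,0,2],"yaw":0},
  {"offset":[0,0,2],"yaw":0},
  {"offset":[0,0,0],"yaw":0},
])

```text
time: 10.4
tool_pos: [0.4901, 0.1378, 0.1486]
tool_rot: [-3.141, 0.0, 1.755]
contact_force: [0.4, 0.5, -2.1]
opening: 0.0384
grip_force: 50.0
```

```bash
python3 - <<'E'
from h import *
o=status.observe();print(o['tool_pos'],o['contact_force'],o['torque'],o['opening'])
a=read_camera('side')[:,:,::-1]; cv2.imwrite('pics/s2.png',a)
cv2.imwrite('pics/g3.png',cv2.resize(a[185:285,225:305],None,fx=6,fy=6,interpolation=cv2.INTER_CUBIC))
E
```

```text
[0.49006055 0.13776302 0.1486015 ] [ 0.38725231  0.54456339 -2.09270282] [ 0.03997749 -0.10984311  0.01001733] 0.03838978815704567
```

View pics/g3.png

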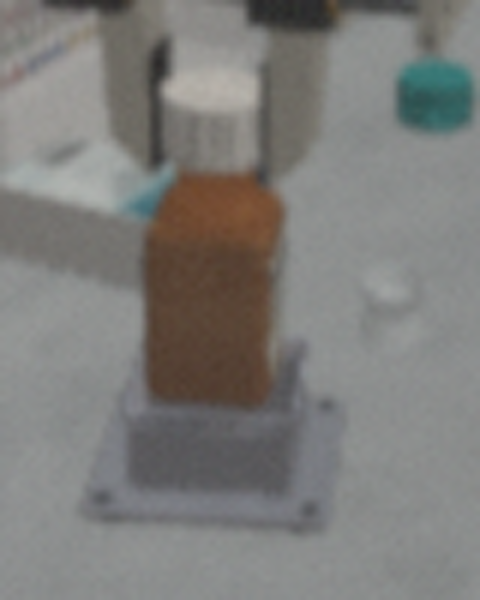

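The bottle is entering the collar, centred between the lips (bottle at 148–280, rim at 125–303 in the crop), with no contact force. I'll keep lowering.

send_rows([
  {"offset":[0,0,2],"yaw":0},
  {"offset":[0,0,2],"yaw":0},
  {"offset":[0,0,2],"yaw":0},
  {"offset":[0,0,2],"yaw":0},
  {"offset":[0,0,0],"yaw":0},
])

```text
time: 10.95
tool_pos: [0.4899, 0.1377, 0.1403]
tool_rot: [-3.141, 0.0, 1.755]
contact_force: [-0.0, 0.1, -1.6]
opening: 0.0384
grip_force: 50.0
```

send_rows([
  {"offset":[0,0,2],"yaw":0},
  {"offset":[0,0,2],"yaw":0},
  {"offset":[0,0,2],"yaw":0},
  {"offset":[0,0,2],"yaw":0},
  {"offset":[0,0,0],"yaw":0},
])

```text
time: 11.45
tool_pos: [0.49, 0.1377, 0.1324]
tool_rot: [-3.141, 0.0, 1.755]
contact_force: [-0.2, 0.3, -2.2]
opening: 0.0381
grip_force: 50.0
```

send_rows([
  {"offset":[0,0,2],"yaw":0},
  {"offset":[0,0,2],"yaw":0},
  {"offset":[0,0,2],"yaw":0},
  {"offset":[0,0,2],"yaw":0},
  {"offset":[0,0,1],"yaw":0},
  {"offset":[0,0,1],"yaw":0},
  {"offset":[0,0,1],"yaw":0},
  {"offset":[0,0,0],"yaw":0},
])

```text
time: 12.25
tool_pos: [0.4901, 0.1377, 0.1216]
tool_rot: [-3.141, 0.0, 1.755]
contact_force: [0.2, -1.0, -2.5]
opening: 0.038
grip_force: 50.0
```

send_rows([
  {"offset":[0,0,1],"yaw":0},
  {"offset":[0,0,1],"yaw":0},
  {"offset":[0,0,0],"yaw":0},
  {"offset":[0,0,0],"yaw":0},
])

```text
time: 12.65
tool_pos: [0.4901, 0.1377, 0.1197]
tool_rot: [3.142, 0.0, 1.755]
contact_force: [-0.2, -0.2, -2.1]
opening: 0.0387
grip_force: 50.0
```

send_rows([
  {"offset":[0,0,1],"yaw":0},
  {"offset":[0,0,0],"yaw":0},
  {"offset":[0,0,0],"yaw":0},
  {"offset":[0,0,0],"yaw":0},
])

```text
time: 13.05
tool_pos: [0.4908, 0.1379, 0.1194]
tool_rot: [3.14, 0.0, 1.755]
contact_force: [1.1, 0.9, 6.1]
opening: 0.0382
grip_force: 50.0
```

send_rows([
  {"offset":[0,0,1],"yaw":0},
  {"offset":[0,0,1],"yaw":0},
  {"offset":[0,0,1],"yaw":0},
  {"offset":[0,0,0],"yaw":0},
  {"offset":[0,0,0],"yaw":0},
], squeeze=58)

```text
time: 13.55
tool_pos: [0.4915, 0.1381, 0.1171]
tool_rot: [3.138, 0.0, 1.755]
contact_force: [0.9, 1.2, 9.9]
opening: 0.0384
grip_force: 58.0
```

send_rows([
  {"offset":[0,0,1],"yaw":0},
  {"offset":[0,0,0.5],"yaw":0},
  {"offset":[0,0,0],"yaw":0},
  {"offset":[0,0,0],"yaw":0},
])

```text
time: 13.95
tool_pos: [0.4915, 0.1381, 0.1157]
tool_rot: [3.137, 0.0, 1.755]
contact_force: [1.0, 1.4, 11.1]
opening: 0.0381
grip_force: 58.0
```

send_rows([
  {"offset":[0,0,0.8],"yaw":0},
  {"offset":[0,0,0],"yaw":0},
  {"offset":[0,0,0],"yaw":-0.05},
  {"offset":[0,0,0],"yaw":-0.06},
  {"offset":[0,0,0],"yaw":-0.06},
  {"offset":[0,0,0],"yaw":-0.06},
  {"offset":[0,0,0],"yaw":0},
])

```text
time: 14.65
tool_pos: [0.4914, 0.1379, 0.1149]
tool_rot: [3.138, 0.001, 1.987]
contact_force: [0.2, 1.1, 11.1]
opening: 0.0383
grip_force: 58.0
```

```bash
python3 - <<'E'
from h import *
o=status.observe();print(o['torque'],o['contact_force'])
E
```

```text
[ 0.00858592 -0.01277475 -0.01694851] [ 0.20968841  1.07287861 11.07324811]
```

send_rows([
  {"offset":[0,0,0],"yaw":-0.07},
  {"offset":[0,0,0],"yaw":-0.07},
  {"offset":[0,0,0],"yaw":-0.07},
  {"offset":[0,0,0],"yaw":0},
])

```text
time: 15.05
tool_pos: [0.4913, 0.1379, 0.1149]
tool_rot: [3.139, 0.002, 2.197]
contact_force: [-0.5, 0.5, 11.4]
opening: 0.0385
grip_force: 58.0
```

```bash
python3 - <<'E'
from h import *
o=status.observe();print(o['torque'],o['contact_force'])
E
```

```text
[0.02704069 0.01447682 0.02901392] [-0.53323893  0.54155662 11.41118169]
```

Torque stays near zero, so the cap is turning freely. On to about 67° in total.

send_rows([
  {"offset":[0,0,0],"yaw":-0.07},
  {"offset":[0,0,0],"yaw":-0.07},
  {"offset":[0,0,0],"yaw":-0.07},
  {"offset":[0,0,0],"yaw":-0.07},
  {"offset":[0,0,0],"yaw":-0.07},
  {"offset":[0,0,0],"yaw":-0.07},
  {"offset":[0,0,0],"yaw":-0.07},
  {"offset":[0,0,0],"yaw":-0.07},
  {"offset":[0,0,0],"yaw":-0.07},
  {"offset":[0,0,0],"yaw":-0.07},
  {"offset":[0,0,0],"yaw":-0.03},
  {"offset":[0,0,0],"yaw":0},
])

```text
time: 16.25
tool_pos: [0.4912, 0.1378, 0.1148]
tool_rot: [3.141, 0.003, 2.926]
contact_force: [-1.0, -0.1, 12.1]
opening: 0.0385
grip_force: 58.0
```

```bash
python3 - <<'E'
from h import *
o=status.observe();print(o['torque'],o['contact_force'])
E
```

```text
[-0.03005526 -0.03306466 -0.00514339] [-0.95137459 -0.06942091 12.12467914]
```

send_rows([
  {"offset":[0,0,-2],"yaw":0},
  {"offset":[0,0,-2],"yaw":0},
  {"offset":[0,0,-2],"yaw":0},
  {"offset":[0,0,-2],"yaw":0},
  {"offset":[0,0,0],"yaw":0},
  {"offset":[0,0,0],"yaw":0},
])

```text
time: 16.85
tool_pos: [0.4901, 0.1377, 0.1213]
tool_rot: [-3.141, -0.0, 2.925]
contact_force: [0.8, -0.3, 2.0]
opening: 0.0384
grip_force: 58.0
```

send_rows([
  {"offset":[0,0,-2],"yaw":0},
  {"offset":[0,0,-2],"yaw":0},
  {"offset":[0,0,-2],"yaw":0},
  {"offset":[0,0,-2],"yaw":0},
  {"offset":[0,0,0],"yaw":0},
  {"offset":[0,0,0],"yaw":0},
])

```text
time: 17.45
tool_pos: [0.49, 0.1377, 0.1294]
tool_rot: [-3.141, -0.0, 2.925]
contact_force: [-0.9, -0.6, -0.4]
opening: 0.0387
grip_force: 58.0
```

The load is now only the cap's weight, so it is free. I'll raise it to about 70 mm above the mouth.

send_rows([
  {"offset":[0,0,-3],"yaw":0},
  {"offset":[0,0,-6],"yaw":0},
  {"offset":[0,0,-6],"yaw":0},
  {"offset":[0,0,-10],"yaw":0},
  {"offset":[0,0,-12],"yaw":0},
  {"offset":[0,0,-14],"yaw":0},
  {"offset":[0,0,-12],"yaw":0},
  {"offset":[0,0,-8],"yaw":0},
  {"offset":[0,0,-4],"yaw":0},
  {"offset":[0,0,0],"yaw":0},
  {"offset":[0,0,0],"yaw":0},
  {"offset":[0,0,0],"yaw":0},
])

```text
time: 18.65
tool_pos: [0.4898, 0.1377, 0.2038]
tool_rot: [-3.141, -0.001, 2.925]
contact_force: [0.2, -0.3, -0.2]
opening: 0.0386
grip_force: 58.0
```

```bash
python3 - <<'E'
from h import *
o=status.observe();print(o['tool_pos'],o['contact_force'],o['opening'],o['grip_force'])
a=read_camera('side')[:,:,::-1]
cv2.imwrite('pics/g4.png',cv2.resize(a[165:285,215:315],None,fx=5,fy=5,interpolation=cv2.INTER_CUBIC))
E
```

```text
[0.4898242  0.13772318 0.20379864] [ 0.24481002 -0.32345943 -0.15687166] 0.03860493169320704 57.99952126086282
```

View pics/g4.png

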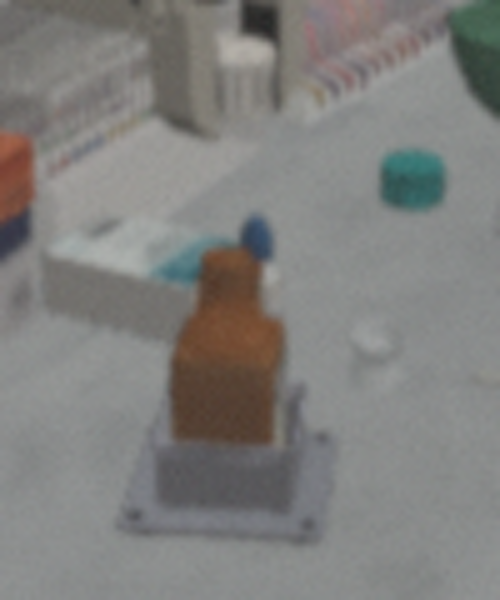

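The open bottle stands seated in the stand, neck at about (232,255). The cap is held level straight above it at about (245,75), and the bystanders are in place. Handing in.

```bash
python3 -c "
from h import *
print(ticket.hand_in())"
```

```text
the job is handed in; nothing more can be done
None
```

The bottle is seated in the stand and open, the cap is held level about 70 mm above its mouth, and the job was handed in at about 19 s; the hand-in gave no verdict.

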